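# Eject the battery of a cordless trimming wheel and stop it with the other finger

## Task

The battery of the cordless trimming wheel has to come out for charging: press its eject key with one fingertip and, with the other finger waiting in front of the bay, stop the battery as the spring throws it out. Leave the battery lying loose and flat in the mouth of its bay, clear of the latch, its front never running out past the front edge of the base; let the key come back up and take the hand away. Do not pick the battery up, and leave everything else on the bench where it is.

Things in the scene. Friction and masses are not known exactly. Their poses are not given: they have to be found in the camera images.
- wheel: Cordless trimming wheel fixed to the bench: cream base, aluminium head (180 mm across, centre x = 190 mm, top 84 mm) with a clay bowl (to 135 mm). Origin on the bench below the front face of the latched battery; z up; x along the base to the head; the battery leaves along -x. Hood x = 57 to 102 mm, 60 mm high, its knob to 77 mm; behind it the housing, 60 mm high, 174 mm wide, to x = 287 mm.
- bay_front_edge (a point): Middle of the front edge of the bay floor, at (-60, 0, 16) mm in the wheel's frame. The low deck reaches from here to x = 57 mm, 150 mm wide (y = -75 to 75), its top 26 mm above the bench. The bay is a straight channel in it along x, 63 mm wide (y = -31.5 to 31.5), floor 16 mm above the bench, open at the front edge and on top up to the hood.
- key_top (a point): Centre of the top face of the eject key, a black rectangle with grey ribs, 30 mm along the wheel's x and 24 mm along its y, in the deck beside the bay at (20, -47.5) mm in the wheel's frame. Its top stands 34 mm above the bench, 8 mm proud of the deck.
- eject_key (a joint): Travel of the eject key, m: 0 up, 0.008 fully down, flush with the deck. Pressed straight down; its spring takes 2 N to start and 4 N fully down, plus a newton or two of latch friction; it comes back up by itself. Past about 0.006 the latch lets the battery go at once.
- battery_front (a point): Centre of the front (-x) face of the battery in the bay, half-way up: at first at (0, 0, 31) mm in the wheel's frame. The battery's top is 46 mm above the bench. A finger standing over the channel in front of it, tip below that top, stops it; stopped short of 36 mm it goes on pressing on the finger until let out that far. The latch is cleared after 17 mm.
- battery: The battery: loose black block 84 x 60 x 30 mm (x, y, z), about 0.25 kg, lying on the bay floor; origin at the centre of its underside, axes as the wheel's. Once unlatched, a spring ejector drives it along -x with 6 N, falling to 2 N at 36 mm, where the ejector stops; left alone it slides on at 0.7 to 1 m/s, past the front edge within 0.2 s.
- spare_battery: A spare battery of the same shape, lying on the bench beyond the front of the base; leave it alone. Origin at the centre of its underside.
- loop_tool: Loop trimming tool, wooden handle with a steel ring, 160 mm long, lying on the bench beside the deck; leave it alone. Origin at the middle of the handle's underside.
- water_basin: Steel basin, 170 mm across, 65 mm high; leave it alone. Origin under its centre.
- test_bowl: Small fired bowl, 100 mm across, 45 mm high; leave it alone. Origin under its centre.
- glaze_jar: Glaze jar, 62 mm across, 85 mm high; leave it alone. Origin under its centre.
- wood_knife: Wooden modelling knife, about 180 mm long, 7 mm high; leave it alone. Origin under the middle of its handle.
- wood_rib: Wooden throwing rib, 95 mm long, 6 mm high; leave it alone. Origin under its middle.
- glaze_brush: Glaze brush lying on the bench; leave it alone. Origin at its underside.
Not all that is in view belongs to the job. Leave any purple look-alike of the battery alone.

How it is judged (in metres and radians):
On the way, in this order (a step that is already met when the one before it is completed fails the run):
1. a finger has pressed the eject key, past 4 mm (value of joint eject_key above 0.004 m and contact force between the fingers and eject_key above 0.5 N).
2. a finger is against the battery after it has come clear of the latch (17 mm out) (contact force between the fingers and battery above 0.2 N and x of battery_front in the frame of wheel below -0.017 m).
At the end, for the whole second after the job is handed in: The battery lies still and flat (within 0.1 rad) on the floor of its bay, straight (within 0.15 rad), its front face 25 to 60 mm out from where it was latched (the front edge of the base is at 60 mm), and the eject key is back up (within 2 mm) (x of battery_front in the frame of wheel between -0.06 and -0.025 m and height (world z) of battery between 0.012 and 0.021 m and angle between battery's own z axis and vertical below 0.1 rad and angle between the x axis of battery and the x axis of wheel, either way round below 0.15 rad and linear speed of battery below 0.01 m/s and value of joint eject_key below 0.002 m); the robot touches nothing.
It fails at once if the battery's front runs out past the front edge of the base (x of battery_front in the frame of wheel below -0.0605 m).
It fails at once if the battery is lifted off the bay floor (more than 10 mm) or tipped (more than 0.3 rad) (height (world z) of battery above 0.026 m or angle between battery's own z axis and vertical above 0.3 rad).
It fails at once if a bystander is moved more than 20 mm (distance of any of spare_battery, loop_tool, water_basin, test_bowl, glaze_jar, wood_knife, wood_rib, glaze_brush from where it was at the start of the episode above 0.02 m).
It also fails if it takes over 32 s, if anything falls off the work surface, if the arm or the gripper's body presses on something with over 40 N, if the wrist force passes 120 N, or if a joint passes its speed limit or range.

## Robot

A 6-joint arm with a two-finger parallel gripper is mounted at the origin on the work surface. World frame = base frame: x ahead of the robot, y to its left, z up, the work surface at z = 0. Lengths are in mm, angles in rad, forces in N, time in s.
With the tool pointing down it reaches from about 350 to 875 mm from the base axis. Payload 4.2 kg.
Tool frame: the origin (TCP) lies midway between the tips of the shut fingers; the grasp point (between the pads) lies 19 mm behind it (arm.grasp_offset is the distance from the TCP to the grasp point, in mm); z points along the fingers, y is the direction in which the jaws open and shut (so a half turn about z gives the same grasp; the last joint's range is limited). The gripper opens to 85 mm and grips with 20 to 120 N. Pads are 22 mm wide; open, the fingers measure 114 mm over their backs; the gripper's body (76 mm by 85 mm) begins 54 mm behind the grasp point. The pads swing forward as they close: fully open they stand 13 mm farther back than shut.
Start: joints at [-1.044, 0.385, 0.008, 0, -1.194, -0.259], TCP at [165.398, -602.696, 231.312] pointing down, gripper open.
Joint ranges: [-3.14, 3.14], [-1.21, 2.06], [-1.07, 1.41], [-3.16, 2.05], [-2.99, -0.16], [-3.1, 3.1]. Speed limits (rad/s): [2.79, 2.79, 3.14, 3.14, 3.14, 3.14].

## Interface

Orientations are given as a unit quaternion [x, y, z, w].
In Python, from bench import arm gives the robot as it stands.
- The arm moves only by the tool move_arm, never from a script. Its argument "moves" is a list of rows, each an object with "gripper": the gripper's target within -1 to 1 (fully open at 1, half-way at 0, shut at -1); "xyz": the shift along the tool's x, y, z in cm, a list of three; "angular": the turn, a rotation vector about the tool's x, y, z in rad, a list of three. In form: [{"gripper": gripper, "xyz": [dx, dy, dz], "angular": [wx, wy, wz]}, ...]. A call has 1 to 10 rows; each row is the pose to reach, as a shift and turn from the pose commanded when the call began, along the tool's axes at that moment; what a row does not reach only later rows make up. A row lasts 1/8 s, in which the tool goes at most 62.5 mm and 10.7 degrees, less where a joint would pass 70% of its speed; a pose out of reach is approached as far as the arm can. A call with a gripper value outside its range is refused whole. The fingers move at their own pace and stop on an object; the grip force is fixed at half the most. Time passes only in rows, so rows that repeat a pose let the fingers close. It gives the time, the measured TCP pose, the force and the opening at its end, in the units of the state.
- arm.read_state(): the state, without advancing time (a new reading comes with each control period).
- arm.get_image(name): name is "scene" or "top" or "wrist"; returns (picture, depth): 480x640x3 uint8, blue, green, red; 480x640 float32, mm along the optical axis (not along the pixel's ray), 0 where there is no reading.
- arm.get_calibration(name): a dict with "camera_matrix" (3x3 intrinsics, pixels), "R" (3x3) and "t" (3): a world point X has camera coordinates R X + t. Camera axes: x right, y down, z forward; pixel columns grow to the right and rows downward; lengths in mm; the calibration is good to about 2 mm. A picture is of the moment at which its call begins: read the wrist's pose just before it. get_calibration takes no time and is no camera call; for the wrist camera it gives the pose at the moment of the call.
- arm.job_done(): hands the job in, once; it reports no verdict.
The state is a dict: "clock": time; "joints": joint angles; "joint_vel": joint speeds; "joint_efforts": joint torques, N m; "position": TCP position; "ee_rot": TCP orientation; "contact_force": force on the tool from outside, world axes, zero at the start; "wrist_torque": the same for the moment, N m; "gripper_width": finger opening in mm.
Only numpy, scipy, OpenCV 4.12 (cv2) and the standard library are available. Lean on these libraries where they do the work, as an engineer would, in place of code of your own. Each camera call takes 0.05 s, during which the arm holds its last target. There are 200 camera calls.

## Working session

There is one attempt and no reset: what is moved stays moved. The work goes in short steps, Python scripts to look and compute and a tool call to move; the robot and the scene stay as the last step left them, time stands still between calls to the robot, and variables do not carry over. Pictures are saved under pics/ and viewed, about 8 in all and at most 12, crops included, and the job is handed in when it is done.

Besides the shell and the picture viewer there is one more tool, called after ">>>" in YAML: its name, and indented under it one key for each argument. move_arm: Moves the arm, as the interface text tells. Its arguments: {"type":"object","properties":{"moves":{"type":"array","items":{"type":"object","properties":{"gripper":{"type":"number"},"xyz":{"type":"array","items":{"type":"number"}},"angular":{"type":"array","items":{"type":"number"}}}}}},"required":["moves"]}

```bash
ls; mkdir -p pics; python3 - <<'E'
from bench import arm
import cv2
for n in("top","scene"):
    p,d=arm.get_image(n);cv2.imwrite(f"pics/{n}0.png",p)
    import numpy as np
    np.save(f"pics/{n}0.npy",d);c=arm.get_calibration(n);print(n,c)
print(arm.read_state())
E
```

```text
pics
top {'camera_matrix': array([[515.46200174,   0.        , 323.19790518],
       [  0.        , 515.46200174, 232.33691781],
       [  0.        ,   0.        ,   1.        ]]), 'R': array([[-0.02566687, -0.99965832, -0.0049459 ],
       [-0.99112615,  0.02609266, -0.13033848],
       [ 0.130423  ,  0.00155663, -0.99145722]]), 't': array([ -10.97274663,  561.44155788, 1297.87795   ])}
scene {'camera_matrix': array([[544.20753729,   0.        , 316.43057485],
       [  0.        , 544.20753729, 238.01397497],
       [  0.        ,   0.        ,   1.        ]]), 'R': array([[-0.48048406,  0.87699778, -0.00315511],
       [ 0.70892169,  0.38627662, -0.59010204],
       [-0.51629943, -0.28577135, -0.80732251]]), 't': array([ 286.43848457, -354.01631285, 1689.17243726])}
{'clock': 0.1, 'joints': array([-1.04437146e+00,  3.85480582e-01,  6.77181518e-03, -4.09179854e-04,
       -1.19402871e+00, -2.58598206e-01]), 'joint_vel': array([ 7.28448953e-04, -8.55441844e-04,  3.59810481e-03,  3.54988364e-03,
       -2.31612647e-03,  2.44410011e-05]), 'joint_efforts': array([-3.79689764e-04, -3.93319023e+01,  1.88929188e+01,  4.19795796e+00,
       -2.57525418e-03,  1.11123612e-05]), 'position': array([ 165.26747345, -602.21151341,  230.33791159]), 'ee_rot': array([-1.33438604e-01,  9.91056588e-01,  9.69507006e-04, -1.95551104e-04]), 'contact_force': array([ 0.70330245,  0.83606416, -0.25469441]), 'wrist_torque': array([-0.01452272, -0.0064687 ,  0.04128813]), 'gripper_width': 85.55657655041554}
```

View pics/top0.png

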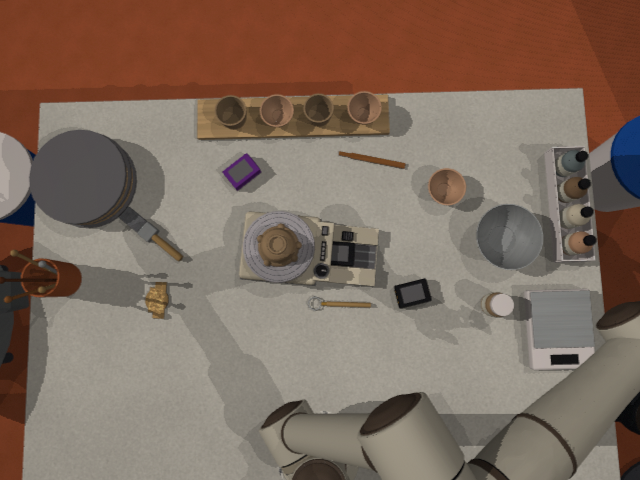

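View pics/scene0.png

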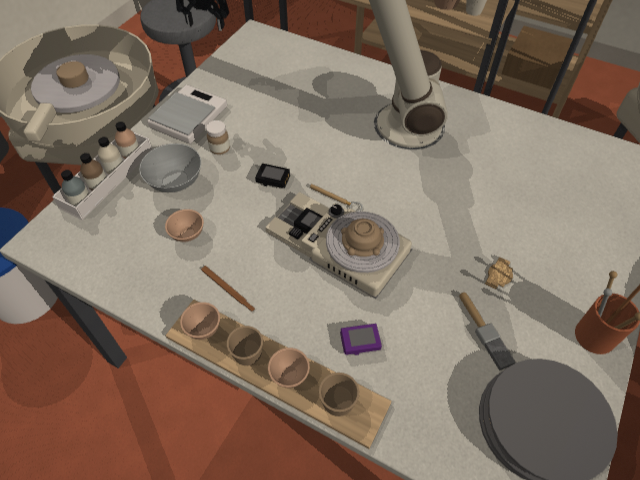

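```bash
python3 - <<'E'
import cv2
p=cv2.imread("pics/top0.png");cv2.imwrite("pics/c.png",cv2.resize(p[195:305,230:390],None,fx=5,fy=5,interpolation=cv2.INTER_CUBIC))
E
```

```text
(no output)
```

View pics/c.png

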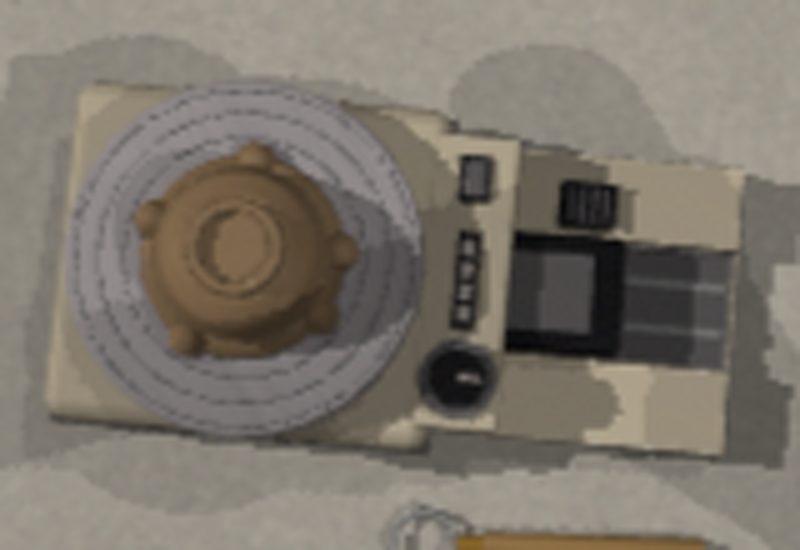

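```bash
cat > h.py <<'E'
import numpy as np, cv2
from bench import arm
def cast(c,uv,z):
    d=c["R"].T@np.linalg.solve(c["camera_matrix"],[*uv,1]); o=-c["R"].T@c["t"]
    return o+d*(z-o[2])/d[2]
def fit(W,P): # wheel xy -> world xy, rigid
    W,P=np.array(W,float),np.array(P,float)[:,:2]
    a,b=W-W.mean(0),P-P.mean(0)
    th=np.arctan2((a[:,0]*b[:,1]-a[:,1]*b[:,0]).sum(),(a*b).sum())
    R=np.array([[np.cos(th),-np.sin(th)],[np.sin(th),np.cos(th)]]); t=P.mean(0)-R@W.mean(0)
    return th,R,t,P-(W@R.T+t)
E
python3 - <<'E'
from h import *
c=arm.get_calibration("top")
D=[(744,170,26,-60,-75),(724,454,26,-60,75),(588,205,34,20,-47.5),(622,240,46,0,-30),(616,357,46,0,30),(740,250,26,-60,-31.5),(730,368,26,-60,31.5)]
W=[r[3:] for r in D];P=[cast(c,(230+(r[0]-2)/5,195+(r[1]-2)/5),r[2]) for r in D]
th,R,t,e=fit(W,P);print(th,t,"\n",e.round(1))
for q in[(20,-47.5),(0,0),(-60,0),(-40,0)]:print(q,R@q+t)
d=np.load("pics/top0.npy");print(d[195+41,230+117],d[250,345])
Z=lambda u,v:(c["R"].T@(np.linalg.solve(c["camera_matrix"],[u,v,1])*d[v,u]-c["t"])).round(1)
for u,v in[(347,236),(345,253),(366,253),(370,236),(370,278),(323,215),(300,300),(412,293),(334,304)]:print(u,v,Z(u,v))
E
```

```text
1.4644837207206214 [ 501.58960169 -102.09819215] 
 [[-1.4 -0.2]
 [ 0.5  0. ]
 [ 0.2 -0.3]
 [-0.3  1.5]
 [-0.5  0.1]
 [-0.  -1. ]
 [ 1.4 -0.1]]
(20, -47.5) [550.94367223 -87.25145106]
(0, 0) [ 501.58960169 -102.09819215]
(-60, 0) [ 495.22285438 -161.75944028]
(-40, 0) [ 497.34510349 -141.87235757]
1327.9496 1319.3921
347 236 [549.2 -86.6  41.8]
345 253 [505.2 -80.   43.7]
366 253 [ 506.1 -135.9   17.9]
370 236 [ 549.5 -147.2   26.6]
370 278 [ 440.3 -142.9   29.5]
323 215 [612.2 -26.2   1.9]
300 300 [388.9  39.8  -0.4]
412 293 [ 399.3 -248.7   30.6]
334 304 [376.4 -48.7  14.1]
```

```bash
cat >> h.py <<'E'
from scipy.spatial.transform import Rotation as Ro
TH,T=1.4645,np.array([501.6,-102.1])
RW=np.array([[np.cos(TH),-np.sin(TH)],[np.sin(TH),np.cos(TH)]])
def w2(p): return RW@p+T
def shift(target,s=None): # world mm -> tool cm
    s=s or arm.read_state(); return Ro.from_quat(s["ee_rot"]).inv().apply(np.array(target)-s["position"])/10
def yaw(s=None): # world heading of tool y, rad
    y=Ro.from_quat((s or arm.read_state())["ee_rot"]).as_matrix()[:,1]; return np.arctan2(y[1],y[0])
E
python3 - <<'E'
from h import *
A,B=w2([22,-49]),w2([-45,-5]);m=(A+B)/2
print(A,B,m,shift([*m,160]),np.degrees(yaw()),np.degrees(np.arctan2(*(A-B)[::-1])))
E
```

```text
[552.65755517 -85.42288814] [ 501.79744726 -147.37649517] [ 527.22750122 -116.39969165] [-47.75717988  37.2636655    7.1012041 ] 105.33668346011636 50.616105826062395
```

>>> move_arm:
  moves:
    - {"gripper":0.55,"xyz":[-47.8,37.3,7.1],"angular":[0,0,0.955]}
    - {"gripper":0.55,"xyz":[-47.8,37.3,7.1],"angular":[0,0,0.955]}
    - {"gripper":0.55,"xyz":[-47.8,37.3,7.1],"angular":[0,0,0.955]}
    - {"gripper":0.55,"xyz":[-47.8,37.3,7.1],"angular":[0,0,0.955]}
    - {"gripper":0.55,"xyz":[-47.8,37.3,7.1],"angular":[0,0,0.955]}
    - {"gripper":0.55,"xyz":[-47.8,37.3,7.1],"angular":[0,0,0.955]}
    - {"gripper":0.55,"xyz":[-47.8,37.3,7.1],"angular":[0,0,0.955]}
    - {"gripper":0.55,"xyz":[-47.8,37.3,7.1],"angular":[0,0,0.955]}
    - {"gripper":0.55,"xyz":[-47.8,37.3,7.1],"angular":[0,0,0.955]}
    - {"gripper":0.55,"xyz":[-47.8,37.3,7.1],"angular":[0,0,0.955]}

```text
clock: 1.35
position: [520.4, -125.4, 161.5]
ee_rot: [0.337, 0.942, -0.0, -0.0]
contact_force: [1.2, -0.2, 0.6]
gripper_width: 66.1
```

```bash
python3 - <<'E'
from h import *
s=arm.read_state();c=arm.get_calibration("wrist")
p,d=arm.get_image("wrist");cv2.imwrite("pics/w1.png",p);np.save("pics/w1.npy",d)
print(s["position"],np.degrees(yaw(s)));print(c)
cv2.imwrite("pics/s1.png",cv2.resize(arm.get_image("scene")[0][100:300,200:440],None,fx=3,fy=3))
E
```

```text
[ 520.40660481 -125.41078792  161.5248559 ] 50.642917061173634
{'camera_matrix': array([[432.50683223,   0.        , 316.99856138],
       [  0.        , 432.50683223, 239.91436505],
       [  0.        ,   0.        ,   1.        ]]), 'R': array([[ 6.34103001e-01,  7.73248451e-01, -4.67307549e-04],
       [ 7.37740970e-01, -6.04803810e-01,  2.99917678e-01],
       [ 2.31628250e-01, -1.90523451e-01, -9.53964972e-01]]), 't': array([-233.76923135, -478.53283563,  169.67679827])}
```

View pics/w1.png

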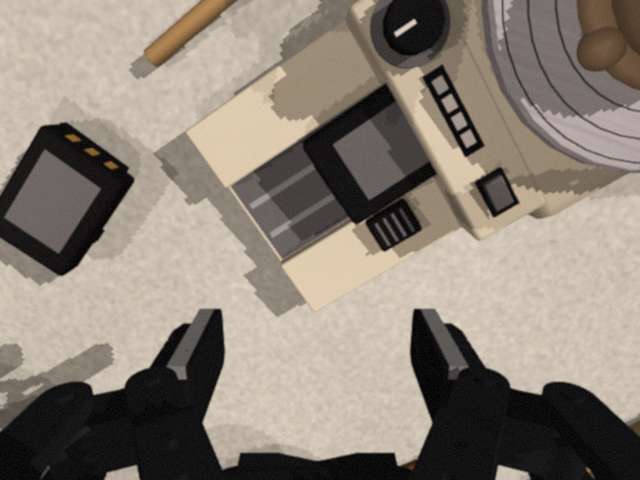

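View pics/s1.png

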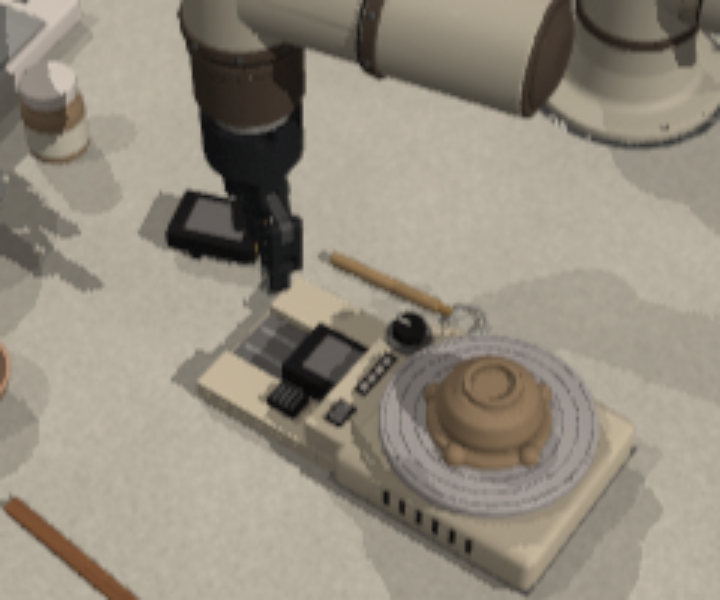

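```bash
python3 - <<'E'
from h import *
s=arm.read_state();c=arm.get_calibration("wrist");d=np.load("pics/w1.npy")
D=[(186,131,26,-60,75),(315,311,26,-60,-75),(304,146,46,0,30),(357,222,46,0,-30),(393,225,34,20,-47.5),(231,186,26,-60,31.5),(282,262,26,-60,-31.5)]
th,R,t,e=fit([r[3:] for r in D],[cast(c,r[:2],r[2]) for r in D]);print(th,t,e.round(1).tolist())
R0=Ro.from_quat(s["ee_rot"]).inv()
for v in(309,312,316,322,330,350):
  for us in((192,198,204,210,216,221),(415,420,426,432,438,446)):
    print(v,[(u,R0.apply(c["R"].T@(np.linalg.solve(c["camera_matrix"],[u,v,1])*d[v,u]-c["t"])-s["position"]).round(0).tolist()) for u in us if 0<d[v,u]<185])
E
```

```text
1.460860785077079 [504.66654651 -96.46894095] [[0.9, -0.6], [-0.8, 0.1], [2.1, -2.2], [-1.3, 0.5], [-1.4, -1.7], [1.1, 2.6], [-0.7, 1.2]]
309 [(198, [11.0, -39.0, -12.0]), (204, [11.0, -37.0, -13.0]), (210, [10.0, -35.0, -12.0]), (216, [11.0, -33.0, -13.0])]
309 [(415, [10.0, 34.0, -12.0]), (420, [11.0, 35.0, -14.0]), (426, [11.0, 37.0, -12.0]), (432, [11.0, 39.0, -13.0])]
312 [(198, [11.0, -38.0, -15.0]), (204, [10.0, -37.0, -14.0]), (210, [11.0, -34.0, -15.0]), (216, [10.0, -33.0, -14.0]), (221, [8.0, -32.0, -9.0])]
312 [(415, [10.0, 34.0, -13.0]), (420, [11.0, 35.0, -14.0]), (426, [11.0, 37.0, -14.0]), (432, [11.0, 39.0, -14.0])]
316 [(198, [11.0, -38.0, -18.0]), (204, [11.0, -36.0, -18.0]), (210, [11.0, -34.0, -17.0]), (216, [9.0, -33.0, -14.0]), (221, [6.0, -32.0, -9.0])]
316 [(415, [9.0, 34.0, -13.0]), (420, [11.0, 34.0, -18.0]), (426, [11.0, 36.0, -17.0]), (432, [11.0, 38.0, -18.0]), (438, [10.0, 40.0, -17.0])]
322 [(192, [11.0, -39.0, -21.0]), (198, [11.0, -37.0, -22.0]), (204, [11.0, -35.0, -21.0]), (210, [11.0, -33.0, -21.0]), (216, [8.0, -32.0, -16.0]), (221, [4.0, -33.0, -9.0])]
322 [(415, [6.0, 34.0, -13.0]), (420, [10.0, 34.0, -21.0]), (426, [11.0, 35.0, -21.0]), (432, [11.0, 37.0, -22.0]), (438, [11.0, 39.0, -22.0])]
330 [(192, [11.0, -37.0, -27.0]), (198, [10.0, -36.0, -26.0]), (204, [11.0, -33.0, -28.0]), (210, [9.0, -32.0, -24.0]), (216, [6.0, -32.0, -17.0]), (221, [2.0, -32.0, -11.0])]
330 [(415, [3.0, 34.0, -14.0]), (420, [7.0, 34.0, -20.0]), (426, [11.0, 34.0, -27.0]), (432, [10.0, 36.0, -26.0]), (438, [11.0, 38.0, -27.0]), (446, [11.0, 40.0, -26.0])]
350 [(192, [11.0, -34.0, -38.0]), (198, [10.0, -33.0, -37.0]), (204, [7.0, -33.0, -31.0]), (210, [3.0, -32.0, -26.0]), (216, [-1.0, -32.0, -19.0]), (221, [-5.0, -32.0, -12.0])]
350 [(415, [-3.0, 34.0, -16.0]), (420, [1.0, 34.0, -22.0]), (426, [6.0, 34.0, -30.0]), (432, [9.0, 34.0, -34.0]), (438, [11.0, 35.0, -38.0]), (446, [11.0, 37.0, -38.0])]
```

```bash
python3 - <<'E'
from h import *
s=arm.read_state();print(s["position"],yaw(s)*57.3)
c=arm.get_calibration("wrist");c["R"]=np.array([[6.34103001e-01,7.73248451e-01,-4.67307549e-04],[7.37740970e-01,-6.04803810e-01,2.99917678e-01],[2.31628250e-01,-1.90523451e-01,-9.53964972e-01]]);c["t"]=np.array([-233.76923135,-478.53283563,169.67679827])
D=[(186,131,26,-60,75),(315,311,26,-60,-75),(304,146,46,0,30),(357,222,46,0,-30),(393,225,34,20,-47.5),(231,186,26,-60,31.5),(282,262,26,-60,-31.5)]
th,R,t,e=fit([r[3:] for r in D],[cast(c,r[:2],r[2]) for r in D]);print(th,t,e.round(1).tolist())
p,d=arm.get_image("wrist");cv2.imwrite("pics/w2.png",cv2.resize(p[90:340,150:550],None,fx=2,fy=2));np.savez("pics/w2",d=d,R=arm.get_calibration("wrist")["R"],t=arm.get_calibration("wrist")["t"])
E
```

```text
[ 522.33004779 -123.27197166  160.66637188] 50.98234267642507
1.4549972386319974 [503.05583609 -98.67783849] [[0.7, -0.6], [-0.6, 0.0], [2.0, -2.1], [-1.2, 0.6], [-1.2, -1.5], [1.0, 2.6], [-0.6, 1.1]]
```

View pics/w2.png

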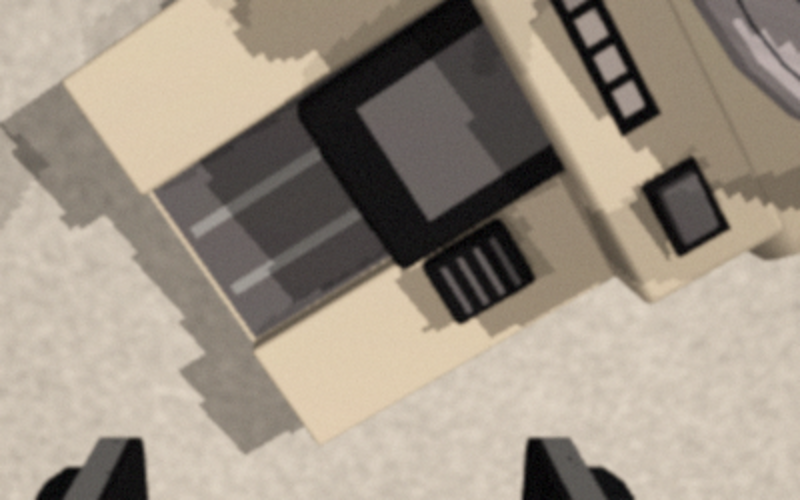

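```bash
python3 - <<'E'
from h import *
s=arm.read_state();print(s["position"],s["joint_vel"].round(4))
c=arm.get_calibration("wrist");z=np.load("pics/w2.npz");c["R"],c["t"]=z["R"],z["t"]
D=[(66,80,26,-60,75),(319,442,26,-60,-75),(480,270,34,20,-47.5),(143,192,26,-60,31.5),(258,347,26,-60,-31.5),(153,190,16,-60,31.5),(256,340,16,-60,-31.5)]
P=[cast(c,(150+r[0]/2,90+r[1]/2),r[2]) for r in D]
th,R,t,e=fit([r[3:] for r in D],P);print(th,t,e.round(1).tolist(),R@[20,-47.5]+t,R@[-60,0]+t)
print((np.array(P)[:,:2]-T)@RW)
E
```

```text
[ 520.66024164 -124.90550393  160.80000208] [-0.0538 -0.0262 -0.0286 -0.0004 -0.013   0.0096]
1.4543189380941286 [ 501.25639839 -100.40162338] [[1.1, 0.3], [-1.3, -0.3], [-1.0, -0.6], [-0.9, -0.1], [0.8, 1.3], [0.7, 0.1], [0.7, -0.7]] [550.75883055 -86.05731405] [ 494.28354682 -159.99507387]
[[-57.18864488  75.04298821]
 [-59.54740878 -72.57715763]
 [ 20.435739   -46.23972562]
 [-58.20290845  33.56315949]
 [-57.31352682 -31.04876465]
 [-57.84097319  31.97436299]
 [-59.24189666 -31.09792392]]
```

```bash
sed -i 's/^TH,T=.*/TH,T=1.460,np.array([501.4,-101.2])/' h.py; python3 - <<'E'
from h import *
s=arm.read_state();m=w2([-11,-27.5]);print(m,s["position"],shift([*m,60],s),.854-yaw(s))
E
```

```text
[ 527.51511242 -115.17322094] [ 520.66024164 -124.90550393  160.80000208] [ 0.06802379  1.19793054 10.07887917] -0.033892167293929076
```

>>> move_arm:
  moves:
    - {"gripper":0.61,"xyz":[0,0,5],"angular":[0,0,0.03]}
    - {"gripper":0.61,"xyz":[0,0,9],"angular":[0,0,0.03]}
    - {"gripper":0.61,"xyz":[0,0,9],"angular":[0,0,0.03]}
    - {"gripper":0.61,"xyz":[0,0,9],"angular":[0,0,0.03]}

```text
clock: 2.0
position: [520.5, -128.0, 73.3]
ee_rot: [0.351, 0.936, 0.0, 0.001]
contact_force: [-0.3, 0.5, 0.6]
gripper_width: 68.7
```

```bash
cat > r.py <<'E'
from h import *
s=arm.read_state();m=w2([-11,-27.5]);print(s["clock"],s["position"].round(1),shift([*m,30],s).round(2),.854-yaw(s),s["gripper_width"],s["contact_force"].round(1))
h=np.array([np.cos(yaw(s)),np.sin(yaw(s))])*(s["gripper_width"]/2+3.5)
for k in(1,-1):print((RW.T@(s["position"][:2]+k*h-T)).round(1))
E
python3 r.py
```

```text
2.0 [ 520.5 -128.    73.3] [0.32 1.42 4.33] 0.0006598887977723455 68.69112829764495 [-0.3  0.5  0.6]
[  6.6 -43.6]
[-55.6  -0.4]
```

>>> move_arm:
  moves:
    - {"gripper":0.61,"xyz":[0.3,1.4,1.5],"angular":[0,0,0]}
    - {"gripper":0.61,"xyz":[0.3,1.4,2.0],"angular":[0,0,0]}
    - {"gripper":0.61,"xyz":[0.3,1.4,2.0],"angular":[0,0,0]}
    - {"gripper":0.61,"xyz":[0.3,1.4,2.0],"angular":[0,0,0]}

```text
clock: 2.5
position: [526.8, -114.8, 52.1]
ee_rot: [0.351, 0.936, 0.0, 0.0]
contact_force: [0.6, 0.1, 0.8]
gripper_width: 69.2
```

```bash
python3 r.py;python3 - <<'E'
from h import *
p,d=arm.get_image("wrist");cv2.imwrite("pics/w3.png",p)
E
```

```text
2.5 [ 526.8 -114.8   52.1] [-0.08  0.02  2.21] 0.00019257941413874935 69.1690051451067 [0.6 0.1 0.8]
[ 20.6 -48.4]
[-42.  -5.]
```

View pics/w3.png

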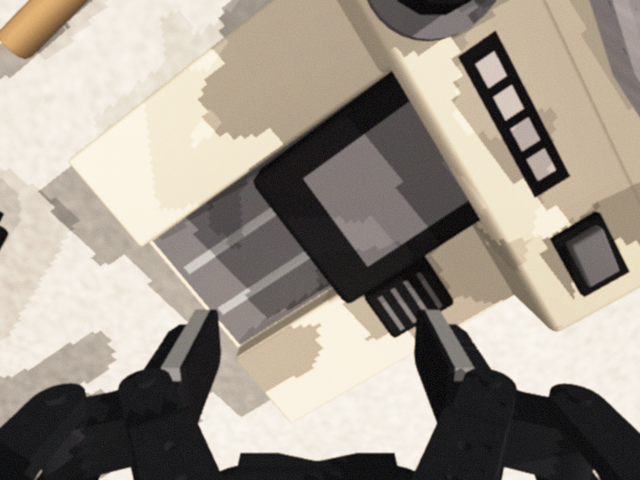

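>>> move_arm:
  moves:
    - {"gripper":0.61,"xyz":[0,0,1.0],"angular":[0,0,0]}
    - {"gripper":0.61,"xyz":[0,0,1.8],"angular":[0,0,0]}
    - {"gripper":0.61,"xyz":[0,0,2.2],"angular":[0,0,0]}
    - {"gripper":0.61,"xyz":[0,0,2.2],"angular":[0,0,0]}
    - {"gripper":0.61,"xyz":[0,0,2.2],"angular":[0,0,0]}

```text
clock: 3.18
position: [526.8, -114.8, 30.0]
ee_rot: [0.351, 0.936, 0.0, 0.0]
contact_force: [0.6, 0.2, -0.3]
gripper_width: 68.8
```

```bash
python3 r.py
```

```text
3.175 [ 526.8 -114.8   30. ] [-0.08  0.02 -0.  ] 0.0003436966098515626 68.83547139846087 [ 0.6  0.2 -0.3]
[ 20.4 -48.4]
[-41.9  -5.2]
```

>>> move_arm:
  moves:
    - {"gripper":0.61,"xyz":[0,0,0.3],"angular":[0,0,0]}
    - {"gripper":0.61,"xyz":[0,0,0.6],"angular":[0,0,0]}
    - {"gripper":0.61,"xyz":[0,0,0.7],"angular":[0,0,0]}
    - {"gripper":0.61,"xyz":[0,0,0.7],"angular":[0,0,0]}

```text
clock: 3.68
position: [527.0, -114.8, 23.1]
ee_rot: [0.351, 0.936, 0.0, 0.0]
contact_force: [-0.1, -0.1, 2.7]
gripper_width: 68.7
```

>>> move_arm:
  moves:
    - {"gripper":0.61,"xyz":[0,0,0.15],"angular":[0,0,0]}
    - {"gripper":0.61,"xyz":[0,0,0.3],"angular":[0,0,0]}
    - {"gripper":0.61,"xyz":[0,0,0.3],"angular":[0,0,0]}

```text
clock: 4.05
position: [526.8, -115.2, 19.9]
ee_rot: [0.351, 0.936, -0.0, 0.0]
contact_force: [1.1, -3.3, 3.5]
gripper_width: 68.9
```

```bash
python3 r.py;python3 - <<'E'
from h import *
p,d=arm.get_image("wrist");cv2.imwrite("pics/w4.png",p);print(arm.read_state()["contact_force"])
E
```

```text
4.05 [ 526.8 -115.2   19.9] [-0.05  0.05 -1.01] 0.00023207716652418053 68.90121751561838 [ 1.1 -3.3  3.5]
[ 20.1 -48.4]
[-42.3  -5.2]
[ 0.53713845 -2.25133394  3.39772555]
```

View pics/w4.png

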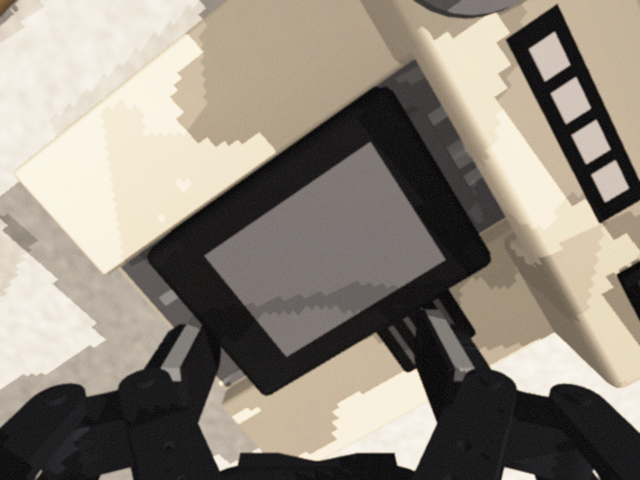

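>>> move_arm:
  moves:
    - {"gripper":0.61,"xyz":[-0.06,-0.08,0],"angular":[0,0,0]}
    - {"gripper":0.61,"xyz":[-0.11,-0.16,0],"angular":[0,0,0]}
    - {"gripper":0.61,"xyz":[-0.17,-0.25,0],"angular":[0,0,0]}
    - {"gripper":0.61,"xyz":[-0.23,-0.33,0],"angular":[0,0,0]}
    - {"gripper":0.61,"xyz":[-0.28,-0.41,0],"angular":[0,0,0]}
    - {"gripper":0.61,"xyz":[-0.34,-0.49,0],"angular":[0,0,0]}
    - {"gripper":0.61,"xyz":[-0.4,-0.58,0],"angular":[0,0,0]}
    - {"gripper":0.61,"xyz":[-0.46,-0.66,0],"angular":[0,0,0]}
    - {"gripper":0.61,"xyz":[-0.46,-0.66,0],"angular":[0,0,0]}
    - {"gripper":0.61,"xyz":[-0.46,-0.66,0],"angular":[0,0,0]}

```text
clock: 5.35
position: [525.7, -122.9, 19.9]
ee_rot: [0.351, 0.936, -0.0, -0.0]
contact_force: [-0.2, 1.4, 3.7]
gripper_width: 68.8
```

```bash
python3 r.py
```

```text
5.35 [ 525.7 -122.9   19.9] [ 0.37  0.7  -1.01] 0.0004885047823754984 68.82235689520634 [-0.2  1.4  3.7]
[ 12.3 -48.2]
[-50.  -5.]
```

>>> move_arm:
  moves:
    - {"gripper":0.61,"xyz":[0,0,-0.3],"angular":[0,0,0]}
    - {"gripper":0.61,"xyz":[0,0,-0.7],"angular":[0,0,0]}
    - {"gripper":0.61,"xyz":[0,0,-1.2],"angular":[0,0,0]}
    - {"gripper":0.61,"xyz":[0,0,-2.0],"angular":[0,0,0]}
    - {"gripper":0.61,"xyz":[0,0,-4],"angular":[0,0,0]}
    - {"gripper":0.61,"xyz":[0,0,-8],"angular":[0,0,0]}
    - {"gripper":0.61,"xyz":[0,0,-13],"angular":[0,0,0]}
    - {"gripper":0.61,"xyz":[0,0,-14],"angular":[0,0,0]}
    - {"gripper":0.61,"xyz":[0,0,-14],"angular":[0,0,0]}
    - {"gripper":0.61,"xyz":[0,0,-14],"angular":[0,0,0]}

```text
clock: 6.6
position: [524.5, -122.8, 158.3]
ee_rot: [0.351, 0.936, -0.0, -0.002]
contact_force: [0.3, -0.2, -0.1]
gripper_width: 68.3
```

```bash
python3 - <<'E'
from h import *
c=arm.get_calibration("wrist");p,d=arm.get_image("wrist");cv2.imwrite("pics/w5.png",p);print(arm.read_state()["contact_force"],arm.read_state()["position"])
np.savez("pics/w5",d=d,R=c["R"],t=c["t"])
E
```

```text
[ 0.17860061 -0.32574754 -0.85108937] [ 524.55966963 -122.78622512  158.16649663]
```

View pics/w5.png

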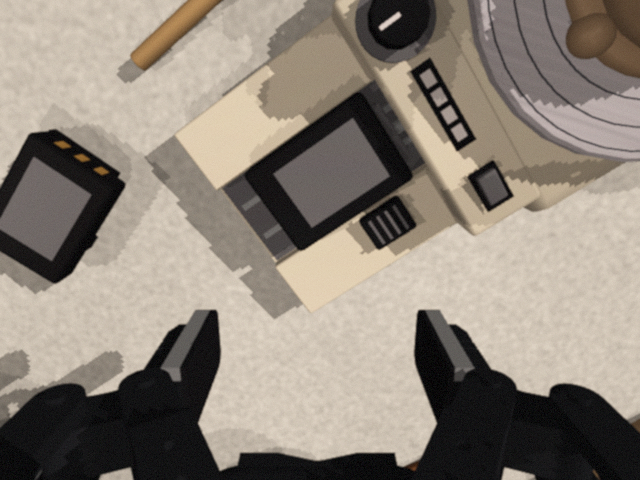

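```bash
python3 - <<'E'
from h import *
c=arm.get_calibration("wrist");z=np.load("pics/w5.npz");d=z["d"];c["R"],c["t"]=z["R"],z["t"]
for n,u,v,h in(("batt",247,178,46),("batt",300,249,46),("batt rear",358,95,46),("deck",176,133,26),("deck",311,313,26)):print(n,(RW.T@(cast(c,(u,v),h)[:2]-T)).round(1))
for n,u,v in(("key",388,224),("key",380,228),("deck",420,225),("deck",320,275),("b",270,185),("b",310,235),("b",390,160),("b",330,175)):
  w=np.median(d[v-2:v+3,u-2:u+3]);print(n,(c["R"].T@(np.linalg.solve(c["camera_matrix"],[u,v,1])*w-c["t"])).round(1))
E
```

```text
batt [-32.8  26.5]
batt [-32.7 -27.7]
batt rear [46.9 28.1]
deck [-56.5  73.2]
deck [-58.5 -75.9]
key [552.1 -85.9  35. ]
key [550.8 -91.4  35.3]
deck [568.9 -70.8  27.3]
deck [ 552.4 -143.7   27.1]
b [ 483.4 -123.2   47.1]
b [ 522.3 -125.8   47. ]
b [518.7 -60.3  46.8]
b [502.3 -92.5  47.2]
```

```bash
python3 -c "
from bench import arm
print(arm.job_done())"
```

```text
the job is handed in; nothing more can be done
None
```

The battery is out and lying loose in the mouth of its bay, the eject key is back up, and the hand is clear. I handed the job in at about 6.7 s on the robot's clock; it reports no verdict.

- **What I did:** One fingertip pressed the key down while the other stood in the channel. It stopped the battery about 33 mm out, pressing with about 3 N. I let the battery out slowly until that force was gone, then lifted straight up.
- **Battery:** The last wrist picture put its front about 33 to 36 mm out, within the 25 to 60 mm allowed. Front-corner readings agreed to about 0.1 mm, so it is straight, and the top is level at about 47 mm.
- **Key and bystanders:** The key top read 35 mm against a nominal 34 mm, so it is up. I did not measure the bystanders; the spare battery and loop tool looked undisturbed, and the arm never came near the others.
- **Checks that disagreed:** The top and wrist cameras differed by 1 to 2 mm on where the wheel stands, so I averaged them. In the last picture, known deck corners read 1.5 to 3.5 mm off, so the battery's front is good to about 3 mm. The latch let go while I was still stepping the key down, so I did not see the exact press depth.

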